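# Stack and close the keyed sterilising pans

### The job

Make up the steriliser load: stack the aluminium tray on the dark base pan, then the white lid on the tray, each with its notch over the orange key of the piece below and fully home. Lower the pieces, do not drop them, leave the pan where it stands (a slight nudge is fine) and do not disturb the bottle, the box and the bowl.

Things in the scene. Friction and masses are not known exactly. Their poses are not given: they have to be found in the camera images.
- base_pan: Dark steel round open pan, 1.5 kg, loose, outside diameter 150, inside 140, rim 50 mm above the underside; instruments on its floor. Origin: centre of the underside; z up, +x towards its orange key. Four grey ledges inside, 8 mm below the rim, carry the tray, whose origin is then 42 mm above this one.
- base_key (a point): Foot of the pan's key, at rim height, 76 mm from the centre along +x. The key is an orange block on the rim, 10 mm wide (along y), 71 to 81 mm from the centre, rising 12 mm above the rim; its top is rounded.
- tray: Aluminium round open instrument tray, about 0.4 kg, loose, outside diameter 150, rim 66 mm above the underside. Origin: centre of the underside; z up, +x towards its notch and its own key. Its foot is a plug of diameter 134, 9 mm high, tapering to 124 at the bottom, with 3 mm play all round in the pan. Ledges 8 mm below the rim carry the lid, whose origin is then 58 mm above the tray's.
- tray_handle (a point): Middle of the tray's black bar handle, 45 mm above the tray's origin, inside the tray (bar 14 to 28 mm below the rim). The bar is 14 mm wide in x, 14 mm high and spans the tray along y: grip across x, with 63 mm free on each side. Below it, the instruments reach up to 24 mm above the underside.
- tray_notch (a point): Tray's notch: 76 mm from the centre along +x, 9 mm above the underside, where the outer wall begins. The notch in the wall is 14 mm wide, 16 mm high, open downwards, and takes the key of the pan. Seated, this point is straight above the foot of the pan's key.
- tray_key (a point): Foot of the tray's own orange key, at rim height, 76 mm from the centre along +x, straight above the tray's notch; the key has the same size as the pan's.
- lid: White round lid, about 0.35 kg, loose, diameter 150. Origin: centre of the underside; z up, +x towards its notch. Plug foot as the tray's (diameter 134, 9 mm high, tapered); above it a flange 9 to 15 mm above the underside. Five dark dots lie opposite the notch.
- lid_handle (a point): Middle of the lid's black bar handle, 45 mm above the lid's origin. The bar is 14 mm wide in x, 14 mm high, 100 mm long along y: grip across x. It stands 23 mm clear of the lid's top, on posts 44 mm either side of the middle.
- lid_notch (a point): Lid's notch: 76 mm from the centre along +x, 9 mm above the underside; 14 mm wide, cut through the edge of the flange, with an orange stripe on top pointing to it. Seated, it is straight above the foot of the tray's key.
- spray_can: Bystander: green bottle with a white cap, 60 mm in diameter, 120 mm tall. Origin: centre of the underside.
- glove_box: Bystander: yellow glove box with a grey slot on top, 90 x 180 x 60 mm. Origin: centre of the underside.
- steel_bowl: Bystander: steel bowl 110 mm in diameter, 45 mm high. Origin: centre of the underside.
Not all that is in view belongs to the job. Leave any turquoise or yellow look-alike of the lid alone.

How it is judged:
By the outcome, as a careful person would: the job done as asked, in the order asked, and still so for the second after the job is handed in, with the robot touching nothing.
It also fails if it takes over 58 s, if anything falls off the work surface, if the arm or the gripper's body presses on something with over 40 N, if the wrist force passes 120 N, or if a joint passes its speed limit or range.

### The arm

A 7-joint arm with a two-finger parallel gripper is mounted at the origin on the work surface. World frame = base frame: x ahead of the robot, y to its left, z up, the work surface at z = 0. Lengths are in m, angles in rad, forces in N, time in s.
With the tool pointing down it reaches from about 0.4 to 0.85 m from the base axis. Payload 4.5 kg.
Tool frame: the origin (TCP) lies at the very end of the fingers, on their centre line; the grasp point (between the pads) lies behind it (r.grip_depth is the z of the grasp point in the tool frame, in m); z points along the fingers, y is the direction in which the jaws open and shut (so a half turn about z gives the same grasp; the last joint's range is limited). The gripper opens to 88 mm and grips with 3 to 60 N. Pads are 18 mm wide; open, the fingers measure 123 mm over their backs; the gripper's body (75 mm by 187 mm) begins 45 mm behind the grasp point.
Start: joints at [1.151, 0.689, -0.195, 1.565, 0.157, 0.902, -0.215], TCP at [0.274, -0.562, 0.239] pointing down, gripper open.
Joint ranges: [-3.01, 3.01], [-0.46, 2.08], [-1.47, 1.51], [0.13, 2.56], [-1, 4.14], [0.04, 2.09], [-2.66, 2.66]. Speed limits (rad/s): [2.57, 2.57, 3.14, 3.14, 3.14, 3.14, 3.14].

### API

Orientations are given as a unit quaternion [x, y, z, w].
In Python, from plant import sensors, cams, r gives the robot as it stands. The module is installed in compiled form; this text tells all that it offers.
- The arm moves only by the tool drive_tool, never from a script. Its argument "series" is a list that holds one entry, the list of rows, each a list of 5 numbers: the shift along the world's x, y, z in mm, then the turn about the world's z in rad, then the finger opening in mm, from 0 to 88.1. A call has 1 to 10 rows; each row shifts and turns the commanded pose from where the row before left it; what a row does not reach is not made up. A row lasts 1/10 s, in which the tool goes at most 50 mm and 8.59 degrees, less where a joint would pass 70% of its speed; a pose out of reach is approached as far as the arm can. A call with a gripper value outside its range is refused whole. The fingers move at their own pace and stop on an object; "force" is the grip in N (left out, the last holds). Time passes only in rows, so rows that do not move let the fingers close. It gives the time, the measured TCP pose, the force and the opening at its end, in the units of the state.
- sensors.get_state(): the state, without advancing time (a new reading comes with each control period).
- cams.snapshot(name): name is "scene" or "top"; returns the picture (400x640x3 uint8, blue, green, red); there is no depth.
- cams.camera_model(name): a dict with "fx", "fy", "cx", "cy" (pixels), "camera_from_world" (4x4, takes a point from world to camera coordinates). Camera axes: x right, y down, z forward; pixel columns grow to the right and rows downward; lengths in m; the calibration is good to about 2 mm. A picture is of the moment at which its call begins. camera_model takes no time and is no camera call.
- r.finish_job(): hands the job in, once; it reports no verdict.
Trained networks look in the newest picture that a camera, given by its name, has taken for a name from the list of things; names that differ only in an ending like _2 or _b are one class to them, and where a whole thing is asked for, a point or a joint stands for the part that bears it (a point fixed in the world has none). Each returns a list of dicts, best first, with "confidence" (0 to 1); they miss things now and then, are a little off and sometimes report something else, mostly with a low value. They report only what shows in the picture. A call takes as long as a camera call. They do not tell look-alikes from the thing itself.
- cams.trace(camera, name): "mask" (400x640 bool, what is visible of it) and "at" ([column, row] in pixels, amid what is visible of it).
- cams.mark_of(camera, name): "at" ([column, row] in pixels: a listed point, or the origin of a listed thing).
The state is a dict: "clock": time; "q": joint angles; "qd": joint speeds; "joint_torque": joint torques, N m; "tool_pos": TCP position; "eef_rot": TCP orientation; "contact_force": force on the tool from outside, world axes, zero at the start; "moment": the same for the moment, N m; "opening": opening from 0.0 (shut) to 1.0 (fully open).
Only numpy, scipy, OpenCV 4.12 (cv2) and the standard library are available. Lean on these libraries where they do the work, as an engineer would, in place of code of your own. Each camera call takes 0.05 s, during which the arm holds its last target.

## Working session

There is one attempt and no reset: what is moved stays moved. The work goes in short steps, Python scripts to look and compute and a tool call to move; the robot and the scene stay as the last step left them, time stands still between calls to the robot, and variables do not carry over. Pictures are saved under pics/ and viewed, and the job is handed in when it is done.

Besides the shell and the picture viewer there is one more tool, called after "Request:" as name(argument=value, ...), one argument or row to a line, values as JSON. drive_tool: Moves the arm, as the interface text tells. Its arguments: {"type":"object","properties":{"series":{"type":"array","items":{"type":"array","items":{"type":"array","items":{"type":"number"}}}},"force":{"type":"number"}},"required":["series"]}

```bash
mkdir -p pics; ls; cat > h.py <<'E'
import numpy as np, cv2
from plant import sensors, cams, r
def save(im,n): cv2.imwrite('pics/'+n+'.png',im)
def ray(cam,px):
    m=cams.camera_model(cam); T=np.array(m['camera_from_world']); R=T[:3,:3]; c=-R.T@T[:3,3]
    d=R.T@np.array([(px[0]-m['cx'])/m['fx'],(px[1]-m['cy'])/m['fy'],1.]); return c,d
def onz(cam,px,z):
    c,d=ray(cam,px); return c+d*(z-c[2])/d[2]
def proj(cam,P):
    m=cams.camera_model(cam); T=np.array(m['camera_from_world']); p=T[:3,:3]@np.array(P)+T[:3,3]
    return np.array([m['fx']*p[0]/p[2]+m['cx'],m['fy']*p[1]/p[2]+m['cy']])
E
python3 - <<'E'
from h import *
for c in ['scene','top']:
    save(cams.snapshot(c),c+'0'); print(c,ray(c,(320,200)))
s=sensors.get_state(); print(s['clock'],s['tool_pos'],s['eef_rot'],s['contact_force'],r.grip_depth)
E
```

```text
pics
scene (array([ 1.41402334, -0.29975669,  1.27565798]), array([-0.61840785,  0.17228971, -0.76678545]))
top (array([ 0.29236727, -0.0532125 ,  1.02370151]), array([ 0.19506293, -0.01899142, -0.98075222]))
0.1 [ 0.27372737 -0.5612666   0.2380052 ] [ 9.74357180e-01  2.25005452e-01 -2.33204088e-04 -7.60174151e-04] [ 0.0287794   0.19555361 -0.98645615] -0.0187
```

View pics/scene0.png

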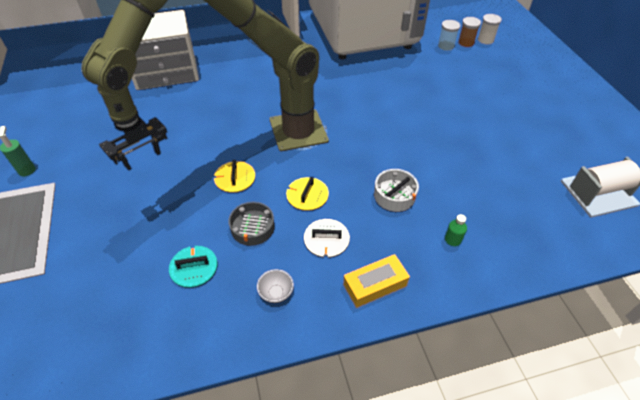

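View pics/top0.png

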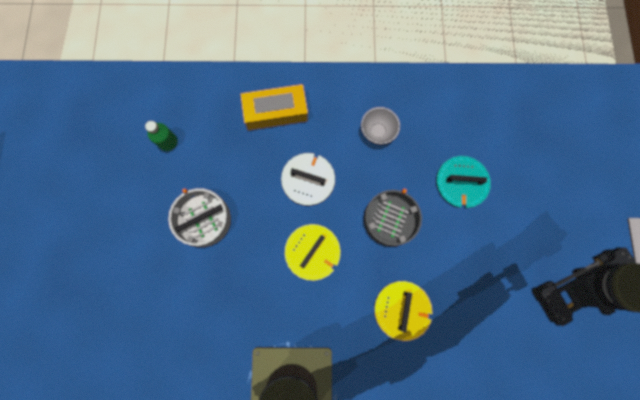

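Lid candidates in the top picture: white (308,179), turquoise (464,181), yellow (313,251) and yellow (404,310). I choose the white one. The tray is at (198,218) with a bar handle and the pan at (392,218) with a dark wall. Next I measure them.

```bash
python3 - <<'E'
from h import *
im={c:cams.snapshot(c) for c in ['scene','top']}
H={'base_pan':0,'base_key':.05,'tray':0,'tray_handle':.045,'tray_key':.066,'tray_notch':.009,'lid':0,'lid_handle':.045,'lid_notch':.009,'spray_can':0,'glove_box':0,'steel_bowl':0}
for n,z in H.items():
    for c in ['top','scene']:
        for d in cams.mark_of(c,n)[:3]:
            print(n,c,np.round(d['at'],1),round(d['confidence'],2),(onz(c,d['at'],z)*1000).round(0)[:2])
a=im['top'][130:270,150:450]; save(cv2.resize(a,None,fx=2.6,fy=2.6,interpolation=cv2.INTER_CUBIC),'crop0')
E
```

```text
base_pan top [392.2 218.7] 0.55 [ 443. -277.]
base_pan scene [252.8 227.2] 0.95 [ 442. -268.]
base_key top [404.5 188.7] 0.98 [ 519. -302.]
base_key scene [246.1 238.9] 0.73 [ 521. -299.]
tray top [205.2 219.4] 0.77 [438. 250.]
tray scene [396.8 197.6] 0.96 [447. 259.]
tray_handle top [199.  220.7] 0.83 [428. 253.]
tray_handle top [312.1 154.8] 0.38 [615. -50.]
tray_handle scene [395.4 187.5] 0.87 [436. 251.]
tray_key top [184.4 193.3] 0.66 [499. 290.]
tray_key top [400.2 190. ] 0.58 [ 511. -287.]
tray_key top [204.9 221.4] 0.44 [424. 231.]
tray_key scene [414.5 197.5] 0.87 [513. 289.]
tray_notch top [189.  191.7] 0.73 [516. 298.]
tray_notch scene [411.8 204.9] 0.72 [500. 294.]
lid top [307.4 182.4] 0.9 [547. -37.]
lid top [402.5 308.9] 0.89 [ 199. -295.]
lid top [462.7 183.6] 0.88 [ 546. -483.]
lid scene [323.7 236.4] 0.97 [543. -44.]
lid scene [193.2 266.3] 0.95 [ 547. -481.]
lid scene [236.2 178.3] 0.86 [ 201. -288.]
lid_handle top [308.7 176.4] 0.96 [553. -41.]
lid_handle top [467.  178.4] 0.85 [ 550. -477.]
lid_handle top [317.3 249.9] 0.81 [352. -65.]
lid_handle scene [305.8 186.7] 0.87 [349. -56.]
lid_handle scene [231.6 168.9] 0.82 [ 192. -298.]
lid_handle scene [189.5 261.9] 0.75 [ 558. -484.]
lid_notch top [315.6 155.5] 0.94 [625. -60.]
lid_notch top [463.5 209.1] 0.93 [ 470. -476.]
lid_notch top [430.1 313.1] 0.88 [ 189. -366.]
lid_notch scene [214.1 178. ] 0.8 [ 186. -368.]
lid_notch scene [322.1 255.3] 0.78 [621. -71.]
lid_notch scene [195.1 244.5] 0.77 [ 470. -465.]
spray_can top [172.3 141.2] 0.55 [669. 361.]
spray_can scene [454.1 237.2] 0.95 [662. 381.]
spray_can scene [323.4 255.4] 0.5 [617. -65.]
glove_box top [277.4 109.3] 0.62 [772.  55.]
glove_box scene [373.4 284.8] 0.98 [763.  57.]
glove_box scene [324.1 230.7] 0.75 [521. -36.]
steel_bowl top [378.2 128.8] 0.85 [ 712. -245.]
steel_bowl scene [275.  291.1] 0.69 [ 704. -245.]
```

View pics/crop0.png

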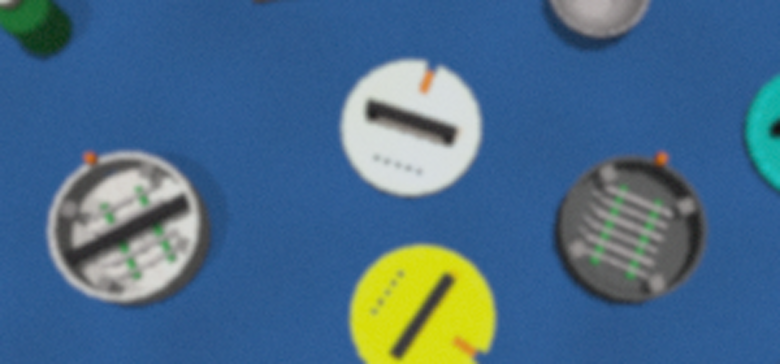

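The crop confirms the white lid: notch with orange stripe at (428,78), five dots opposite, bar at (410,120). Now a sub-pixel fit of silhouettes and orange keys.

```bash
cat >> h.py <<'E'
from scipy.optimize import minimize
def cyl(x,y,z0,z1,r0,r1=None):
    t=np.linspace(0,2*np.pi,73); r1=r1 or r0
    return np.vstack([np.c_[x+r0*np.cos(t),y+r0*np.sin(t),0*t+z0],np.c_[x+r1*np.cos(t),y+r1*np.sin(t),0*t+z1]])
def projs(cam,P): return np.array([proj(cam,p) for p in P])
def hullmask(cam,pts,win,s=8):
    u=projs(cam,pts); x0,y0,x1,y1=win
    h=cv2.convexHull(((u-[x0-.0,y0-.0]+.5)*s).astype(np.float32)).reshape(-1,2)
    m=np.zeros(((y1-y0)*s,(x1-x0)*s),np.uint8); cv2.fillConvexPoly(m,np.round(h*16-8).astype(np.int32),255,shift=4)
    return cv2.resize(m,(x1-x0,y1-y0),interpolation=cv2.INTER_AREA)/255.
def fgmask(im):
    f=cv2.cvtColor(im,cv2.COLOR_BGR2HSV).astype(float)
    blue=(f[...,0]>95)&(f[...,0]<130)&(f[...,1]>110)
    return (~blue).astype(float)
def fitcyl(cam,fg,x,y,shapes,pad=6,ok=None):
    u=np.vstack([projs(cam,cyl(x,y,*s)) for s in shapes])
    x0,y0=np.floor(u.min(0)).astype(int)-pad; x1,y1=np.ceil(u.max(0)).astype(int)+pad; win=(x0,y0,x1,y1); F=fg[y0:y1,x0:x1]
    def c(p): 
        m=np.max([hullmask(cam,cyl(p[0]/1000,p[1]/1000,*s),win) for s in shapes],0); return ((m-F)**2).sum()
    b=minimize(c,[x*1000,y*1000],method='Nelder-Mead',options=dict(initial_simplex=[[x*1000,y*1000],[x*1000+6,y*1000],[x*1000,y*1000+6]],xatol=.05,fatol=.05))
    return b.x,b.fun,win
def orange(im,win):
    x0,y0,x1,y1=win; f=im[y0:y1,x0:x1].astype(float); w=np.clip(f[...,2]-np.maximum(f[...,1],0)*1.25-25,0,None)*(f[...,2]>f[...,0]*1.2)
    yy,xx=np.mgrid[y0:y1,x0:x1]; return np.array([(w*xx).sum(),(w*yy).sum()])/max(w.sum(),1e-9),w.sum()
E
python3 - <<'E'
from h import *
im={c:cv2.imread(f'pics/{c}0.png') for c in ['scene','top']}
obj={'pan':(.443,-.273,[(0,.05,.075)],.056),'tray':(.436,.253,[(.009,.066,.075),(0,.009,.062,.067)],.072),'lid':(.548,-.04,[(.009,.015,.075),(0,.009,.062,.067)],.015)}
vis=[]
for c in im:
    fg=fgmask(im[c])
    for n,(x,y,sh,kz) in obj.items():
        p,f,w=fitcyl(c,fg,x,y,sh)
        o,ws=orange(im[c],w); q=onz(c,o,kz)*1000
        d=q[:2]-p; print(c,n,p.round(1),'res',round(f,1),'orange',o.round(1),round(ws),q[:2].round(1),'r',np.hypot(*d).round(1),'yaw',np.degrees(np.arctan2(d[1],d[0])).round(1))
    save((fg*255).astype(np.uint8),'fg_'+c)
E
```

```text
Traceback (most recent call last):
  File "h.py", line 31, in fitcyl
    b=minimize(c,[x*1000,y*1000],method='Nelder-Mead',options=dict(initial_simplex=[[x*1000,y*1000],[x*1000+6,y*1000],[x*1000,y*1000+6]],xatol=.05,fatol=.05))
  File "h.py", line 30, in c
    m=np.max([hullmask(cam,cyl(p[0]/1000,p[1]/1000,*s),win) for s in shapes],0); return ((m-F)**2).sum()
              ~~~~~~~~^^^^^^^^^^^^^^^^^^^^^^^^^^^^^^^^^^^^^
  File "h.py", line 18, in hullmask
    u=projs(cam,pts); x0,y0,x1,y1=win
  File "h.py", line 16, in projs
    def projs(cam,P): return np.array([proj(cam,p) for p in P])
                                       ~~~~^^^^^^^
  File "h.py", line 10, in proj
    m=cams.camera_model(cam); T=np.array(m['camera_from_world']); p=T[:3,:3]@np.array(P)+T[:3,3]
ValueError: time passes only in moves, steps and waits
```

```bash
cat >> h.py <<'E'
_M={c:cams.camera_model(c) for c in ('scene','top')}
def ray(cam,px):
    m=_M[cam]; T=np.array(m['camera_from_world']); R=T[:3,:3]; c=-R.T@T[:3,3]
    d=R.T@np.array([(px[0]-m['cx'])/m['fx'],(px[1]-m['cy'])/m['fy'],1.]); return c,d
def projs(cam,P):
    m=_M[cam]; T=np.array(m['camera_from_world']); p=np.atleast_2d(P)@T[:3,:3].T+T[:3,3]
    return np.c_[m['fx']*p[:,0]/p[:,2]+m['cx'],m['fy']*p[:,1]/p[:,2]+m['cy']]
def proj(cam,P): return projs(cam,P)[0]
E
cat > fit0.py <<'E'
from h import *
im={c:cv2.imread(f'pics/{c}0.png') for c in ['scene','top']}
obj={'pan':(.443,-.273,[(0,.05,.075)],.056),'tray':(.436,.253,[(.009,.066,.075),(0,.009,.062,.067)],.072),'lid':(.548,-.04,[(.009,.015,.075),(0,.009,.062,.067)],.015)}
vis=[]
for c in im:
    fg=fgmask(im[c])
    for n,(x,y,sh,kz) in obj.items():
        p,f,w=fitcyl(c,fg,x,y,sh)
        o,ws=orange(im[c],w); q=onz(c,o,kz)*1000
        d=q[:2]-p; print(c,n,p.round(1),'res',round(f,1),'orange',o.round(1),round(ws),q[:2].round(1),'r',np.hypot(*d).round(1),'yaw',np.degrees(np.arctan2(d[1],d[0])).round(1))
    save((fg*255).astype(np.uint8),'fg_'+c)
E
python3 fit0.py
```

```text
scene pan [ 440.9 -269.9] res 25.2 orange [245.3 236.8] 608 [ 516.6 -299.8] r 81.4 yaw -21.5
scene tray [438.6 251. ] res 72.0 orange [413.5 195.6] 380 [508.3 285.7] r 77.9 yaw 26.4
scene lid [556.1 -37.1] res 112.6 orange [325.2 250.5] 60 [609.4 -56.9] r 56.9 yaw -20.4
top pan [ 442.1 -270.4] res 50.7 orange [403.8 190.7] 244 [ 511.9 -298.6] r 75.3 yaw -22.0
top tray [438.3 253.9] res 159.0 orange [184.5 190.4] 218 [505.6 288.5] r 75.7 yaw 27.2
top lid [553.6 -37.2] res 168.8 orange [313.7 160.9] 96 [607.1 -54.6] r 56.2 yaw -18.0
```

```bash
python3 - <<'E'
import cv2,numpy as np
a=cv2.imread('pics/fg_top.png')[130:270,150:450]; b=cv2.imread('pics/fg_scene.png')[150:290,180:480]
cv2.imwrite('pics/fgs.png',cv2.resize(np.vstack([a,b]),None,fx=2,fy=2,interpolation=0))
E
```

```text
(no output)
```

View pics/fgs.png

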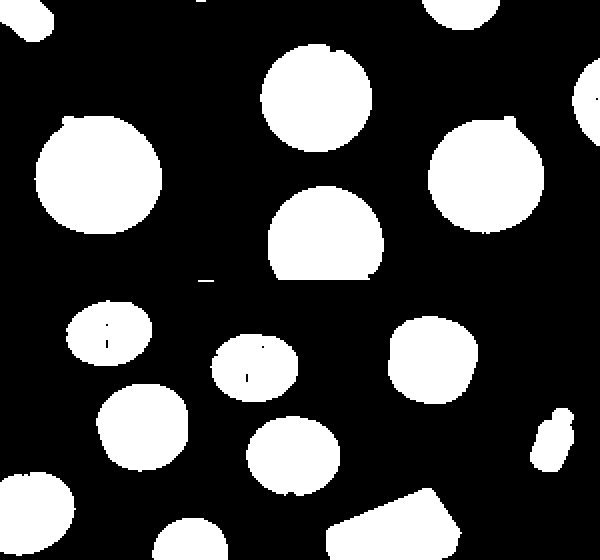

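```bash
python3 - <<'E'
from h import *
im={c:cv2.imread(f'pics/{c}0.png') for c in ['scene','top']}
out=[]
for c,cr in (('top',(150,130,450,270)),('scene',(180,150,480,290))):
    x0,y0,x1,y1=cr; a=cv2.resize(im[c][y0:y1,x0:x1],None,fx=2.6,fy=2.6,interpolation=cv2.INTER_CUBIC)
    for P in (cyl(.4415,-.270,0,.05,.075),cyl(.4385,.2525,.009,.066,.075),cyl(.5545,-.037,.009,.015,.075),cyl(.5545,-.037,.0381,.0521,.001)):
        h=cv2.convexHull(((projs(c,P)-[x0,y0]+.5)*2.6).astype(np.float32)).astype(np.int32)
        cv2.polylines(a,[h],True,(0,0,255))
    out.append(a)
save(cv2.resize(np.vstack(out),(780,600 if 0 else 728))[:,:],'ov'); save(out[0],'ov1'); save(out[1],'ov2')
E
```

```text
(no output)
```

View pics/ov1.png

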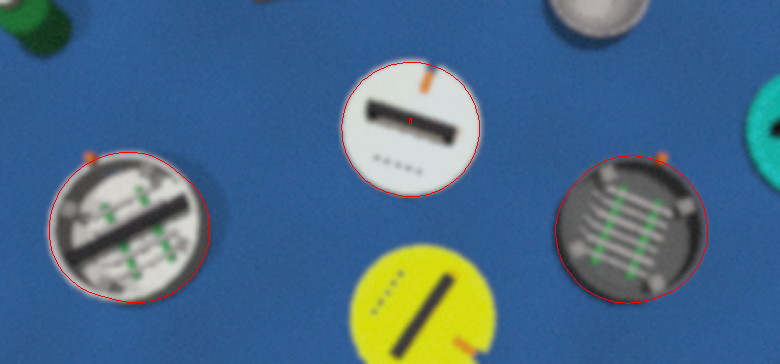

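View pics/ov2.png

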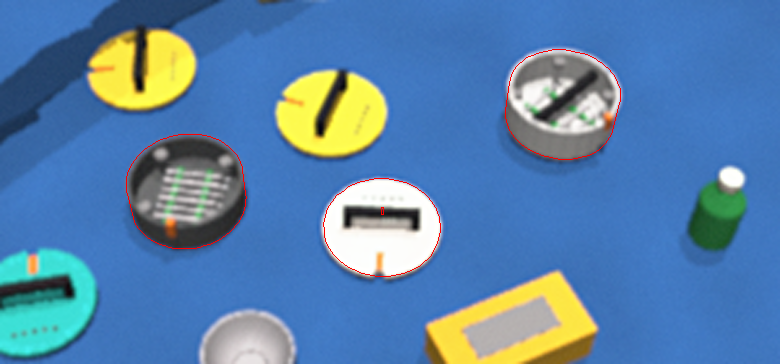

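The overlays agree with the pieces. Pan is at about (441.5,-270), yaw -21.7°. Tray is at (438.5,252.5), yaw 26.8°. Lid is at (554.5,-37), yaw about -19°. Going to the tray.

Request:
drive_tool(
  series=[
    [[20, 40, -2, 0.08, 70], [20, 40, -2, 0.08, 70], [20, 40, -2, 0.08, 70], [20, 40, -2, 0.08, 70], [20, 40, -2, 0.08, 70], [20, 40, -2, 0.08, 70], [20, 40, -2, 0.08, 70], [20, 40, -2, 0.08, 70], [20, 40, -2, 0.08, 70], [20, 40, -2, 0.08, 70]],
  ],
  force=30,
)

```text
clock: 2.4
tool_pos: [0.4748, -0.1602, 0.2189]
eef_rot: [0.809, 0.588, 0.0, 0.0]
contact_force: [-0.2, -0.1, 0.0]
opening: 0.795
```

Request:
drive_tool(
  series=[
    [[-3, 42, -2, 0.08, 60], [-3, 42, -2, 0.08, 60], [-3, 42, -2, 0.08, 60], [-4, 42, -2, 0.08, 60], [-4, 42, -2, 0.08, 60], [-4, 42, -2, 0.08, 60], [-4, 42, -2, 0.08, 60], [-4, 42, -2, 0.08, 60], [-4, 42, -2, 0.08, 60], [-2, 35, -2, 0.05, 60]],
  ],
)

```text
clock: 3.4
tool_pos: [0.4385, 0.254, 0.1989]
eef_rot: [0.528, 0.849, 0.001, -0.0]
contact_force: [0.1, 0.1, 0.2]
opening: 0.683
```

```bash
cat >> h.py <<'E'
def st():
    s=sensors.get_state(); q=np.array(s['eef_rot']); 
    from scipy.spatial.transform import Rotation as Ro
    y=Ro.from_quat(q).as_matrix()[:,1]; z=Ro.from_quat(q).as_matrix()[:,2]
    print('t',round(s['clock'],2),'tcp',np.round(np.array(s['tool_pos'])*1000,1),'yaxis',np.degrees(np.arctan2(y[1],y[0])).round(2),'z',z.round(3),'F',np.round(s['contact_force'],1),'M',np.round(s['moment'],2),'op',round(s['opening']*88.1,1),'q7',round(s['q'][6],2))
E
python3 - <<'E'
from h import *
st()
E
```

```text
t 3.4 tcp [438.5 254.  198.9] yaxis 26.2 z [ 0.001  0.001 -1.   ] F [0.1 0.1 0.2] M [-0.01 -0.17 -0.01] op 60.2 q7 -0.65
```

Request:
drive_tool(
  series=[
    [[0, -1.5, -30, 0.01, 60], [0, 0, -40, 0, 60], [0, 0, -40, 0, 60], [0, 0, -30, 0, 60], [0, 0, -20, 0, 60], [0, 0, -9, 0, 60], [0, 0, 0, 0, 60]],
  ],
)

```text
clock: 4.1
tool_pos: [0.4387, 0.2497, 0.029]
eef_rot: [0.526, 0.851, -0.001, -0.0]
contact_force: [0.3, 0.7, -0.2]
opening: 0.681
```

Request:
drive_tool(
  series=[
    [[0, 0, 0, 0, 5], [0, 0, 0, 0, 5], [0, 0, 0, 0, 5], [0, 0, 0, 0, 5], [0, 0, 0, 0, 5], [0, 0, 0, 0, 5], [0, 0, 0, 0, 5], [0, 0, 0, 0, 5]],
  ],
  force=40,
)

```text
clock: 4.9
tool_pos: [0.4394, 0.2499, 0.03]
eef_rot: [0.526, 0.85, 0.0, 0.0]
contact_force: [1.1, 0.2, 3.8]
opening: 0.15
```

```bash
python3 - <<'E'
from h import *
st()
E
```

```text
t 4.9 tcp [439.4 249.9  30. ] yaxis 26.53 z [ 0.001  0.    -1.   ] F [1.1 0.2 3.8] M [-0.05 -0.26  0.04] op 13.2 q7 -0.86
```

Request:
drive_tool(
  series=[
    [[0, 0, 5, 0, 5], [0, 0, 15, 0, 5], [0, 0, 30, 0, 5], [0, 0, 30, 0, 5], [0, 0, 30, 0, 5], [0, 0, 20, 0, 5], [0, 0, 0, 0, 5]],
  ],
)

```text
clock: 5.6
tool_pos: [0.4398, 0.2502, 0.1617]
eef_rot: [0.526, 0.85, 0.002, 0.001]
contact_force: [0.4, 0.1, -3.3]
opening: 0.155
```

Request:
drive_tool(
  series=[
    [[1, -15, 0, -0.04, 5], [1, -25, 0, -0.05, 5], [1, -30, 0, -0.05, 5], [1, -30, 0, -0.05, 5], [1, -30, 0, -0.05, 5], [1, -30, 0, -0.05, 5], [1, -30, 0, -0.05, 5], [1, -30, 0, -0.05, 5], [0, -30, 0, -0.05, 5], [0, -30, 0, -0.05, 5]],
  ],
)

```text
clock: 6.6
tool_pos: [0.4449, -0.0328, 0.1582]
eef_rot: [0.718, 0.696, -0.002, -0.001]
contact_force: [0.7, -0.2, -3.4]
opening: 0.155
```

Request:
drive_tool(
  series=[
    [[0, -30, 0, -0.05, 5], [0, -30, 0, -0.05, 5], [0, -30, 0, -0.05, 5], [0, -30, 0, -0.05, 5], [0, -30, 0, -0.05, 5], [-2, -30, 0, -0.05, 5], [-2, -30, 0, -0.05, 5], [-2, -20, 0, 0, 5], [0, -10, 0, 0, 5], [0, 0, 0, 0, 5]],
  ],
)

```text
clock: 7.6
tool_pos: [0.4392, -0.2717, 0.1584]
eef_rot: [0.828, 0.56, -0.001, -0.001]
contact_force: [-0.1, -0.3, -3.0]
opening: 0.151
```

```bash
python3 - <<'E'
from h import *
st()
for c in ['scene','top']: save(cams.snapshot(c),c+'1')
a=cv2.imread('pics/top1.png')[140:300,300:500];b=cv2.imread('pics/scene1.png')[120:280,160:360]
save(cv2.resize(np.hstack([a,b]),None,fx=2,fy=2,interpolation=2),'c1')
E
```

```text
t 7.6 tcp [ 439.2 -271.7  158.4] yaxis -21.82 z [-0.003  0.    -1.   ] F [-0.1 -0.3 -3. ] M [ 0.   -0.02  0.  ] op 13.3 q7 -0.36
```

View pics/c1.png

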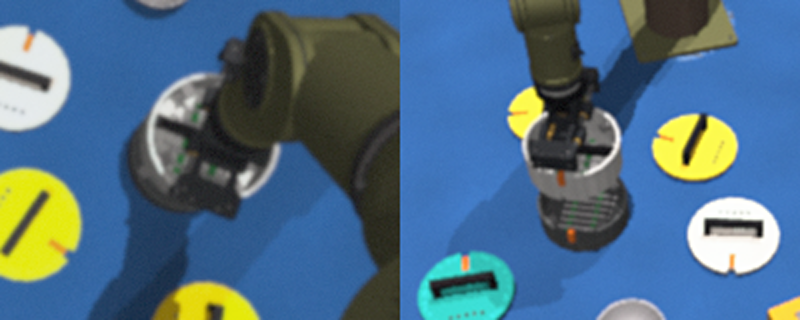

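```bash
cat > fit1.py <<'E'
from h import *
import sys
tag,z0=sys.argv[1],float(sys.argv[2]); x,y=float(sys.argv[3]),float(sys.argv[4]); cam=sys.argv[5] if len(sys.argv)>5 else 'scene'
im=cv2.imread(f'pics/{cam}{tag}.png'); f=im.astype(float)
a=cv2.resize(im[140:270,190:320],None,fx=4.5,fy=4.5,interpolation=cv2.INTER_CUBIC)
def dr(P,col):
    h=cv2.convexHull(((projs('scene',P)-[190,140]+.5)*4.5).astype(np.float32)).astype(np.int32); cv2.polylines(a,[h],True,col)
dr(cyl(x,y,z0+.009,z0+.066,.075),(0,0,255)); dr(cyl(.4415,-.270,0,.05,.075),(0,255,255))
yaw=np.radians(float(sys.argv[6]) if len(sys.argv)>6 else -21.8); ex=np.array([np.cos(yaw),np.sin(yaw),0]); ey=np.array([-ex[1],ex[0],0])
def key(c): return np.array([c+ex*u+ey*v+[0,0,w] for u in(.071,.081) for v in(-.005,.005) for w in(0,.012)])
dr(key(np.array([x,y,z0+.066])),(255,0,255)); dr(key(np.array([.4415,-.270,.05])),(255,0,255))
save(a,'o'+tag)
E
python3 fit1.py 1 .1284 .4402 -.2692
```

```text
(no output)
```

View pics/o1.png

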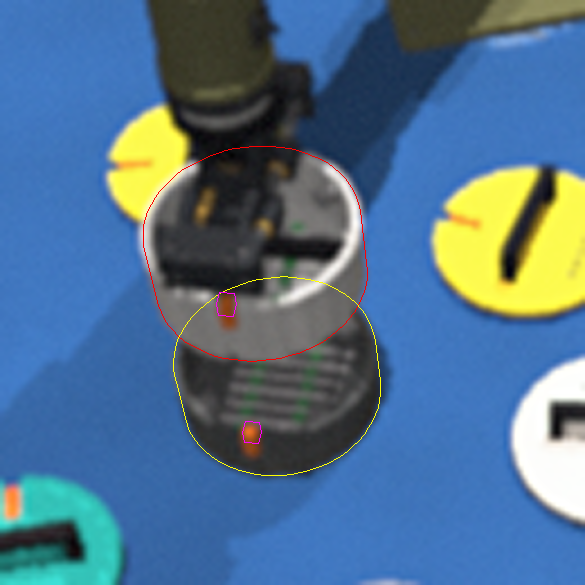

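```bash
cat > edges.py <<'E'
from h import *
def prof(im,row,lo,hi,sgn):
    # saturation-like blue excess crossing half level
    f=im[row].astype(float); b=f[:,0]-f[:,2]; s=b[lo:hi]
    L,R=s[0],s[-1]; t=(L+R)/2; d=(s-t)*(1 if L>R else -1)
    i=np.where((d[:-1]>0)&(d[1:]<=0))[0]
    return lo+i[0]+d[i[0]]/(d[i[0]]-d[i[0]+1]) if len(i) else np.nan
def lines(cam,P,row):
    h=cv2.convexHull(projs(cam,P).astype(np.float32)).reshape(-1,2); x=[]
    for a,b in zip(h,np.roll(h,-1,0)):
        if (a[1]-row)*(b[1]-row)<0: x.append(a[0]+(row-a[1])/(b[1]-a[1])*(b[0]-a[0]))
    return sorted(x)
E
python3 - <<'E'
from edges import *
im=cv2.imread('pics/scene1.png'); im0=cv2.imread('pics/scene0.png')
print('tray held (left, right, model l r)')
for row in range(192,210,3):
    m=lines('scene',cyl(.4402,-.2692,.1374,.1944,.075),row); l=prof(im,row,int(m[0])-7,int(m[0])+5,1); r=prof(im,row,int(m[1])-5,int(m[1])+7,1); print(row,round(l-m[0],2),round(r-m[1],2))
print('tray at start')
for row in range(190,203,3):
    m=lines('scene',cyl(.4385,.2525,.009,.066,.075),row); print(row,round(prof(im0,row,int(m[0])-7,int(m[0])+5,1)-m[0],2),round(prof(im0,row,int(m[1])-5,int(m[1])+7,1)-m[1],2))
print('pan start, and now')
for row in range(222,236,3):
    m=lines('scene',cyl(.4415,-.27,0,.05,.075),row)
    for i in (im0,im): print(row,round(prof(i,row,int(m[0])-7,int(m[0])+5,1)-m[0],2),round(prof(i,row,int(m[1])-5,int(m[1])+7,1)-m[1],2))
for p in ([.44,-.27,.05],[.44,-.26,.05],[.45,-.27,.05],[.44,-.27,.06]): print(proj('scene',p))
E
```

```text
tray held (left, right, model l r)
192 -1.05 -0.15
195 -0.93 -0.41
198 -0.95 -0.47
201 -0.78 -0.37
204 -0.69 -0.39
207 -0.58 -0.07
tray at start
190 -0.31 0.15
193 -0.57 -0.01
196 -0.71 -0.16
199 -0.7 -0.07
202 -1.35 -0.3
pan start, and now
222 -0.08 -0.02
222 -0.13 0.89
225 -0.17 0.1
225 -0.16 0.82
228 -0.28 0.2
228 -0.14 0.65
231 -0.05 0.09
231 0.14 0.09
234 0.07 -0.2
234 0.24 -0.13
[250.54630068 217.88433897]
[253.49333785 217.26711825]
[251.06187872 220.16950213]
[250.20813455 216.05136987]
```

```bash
python3 - <<'E'
from h import *
im=cv2.imread('pics/scene1.png'); im0=cv2.imread('pics/scene0.png')
def show(nm,I,win,c,yaw,zr):
    x0,y0,x1,y1=win; f=I[y0:y1,x0:x1].astype(float); w=np.clip(f[...,2]-f[...,0]-30,0,None)
    xx=np.arange(x0,x1)
    # rows: centroid
    for i,rw in enumerate(range(y0,y1)):
        if w[i].sum()>40: print(nm,rw,round((w[i]*xx).sum()/w[i].sum(),2),round(w[i].sum()))
    for yw in (yaw-2,yaw,yaw+2):
        a=np.radians(yw); P=[[c[0]+rr*np.cos(a),c[1]+rr*np.sin(a),zr+dz] for rr,dz in ((.076,.012),(.081,.006),(.081,0),(.076,-.01))]
        print('  model',yw,projs('scene',P).round(2).tolist())
show('tray',im,(234,203,246,216),(.4394,-.2712),-21.8,.1944)
show('pan',im,(240,230,252,245),(.4415,-.270),-21.8,.05)
show('pan0',im0,(240,230,252,245),(.4415,-.270),-21.8,.05)
show('tray0',im0,(408,188,420,203),(.4385,.2513),26.5,.066)
E
```

```text
tray 205 240.03 72
tray 206 239.95 170
tray 207 239.85 212
tray 208 239.79 221
tray 209 239.81 226
tray 210 240.11 232
tray 211 240.36 215
tray 212 240.41 129
  model -23.8 [[238.06, 205.69], [237.9, 208.24], [238.17, 209.49], [239.04, 210.29]]
  model -21.8 [[238.93, 205.78], [238.82, 208.34], [239.09, 209.59], [239.89, 210.38]]
  model -19.8 [[239.8, 205.85], [239.75, 208.41], [240.01, 209.66], [240.76, 210.45]]
pan 234 245.02 152
pan 235 245.06 448
pan 236 245.07 475
pan 237 245.08 343
pan 238 245.21 286
pan 239 245.39 261
pan 240 245.53 184
  model -23.8 [[244.52, 234.38], [244.36, 236.71], [244.59, 237.78], [245.34, 238.31]]
  model -21.8 [[245.32, 234.47], [245.21, 236.8], [245.44, 237.88], [246.14, 238.4]]
  model -19.8 [[246.13, 234.53], [246.08, 236.87], [246.3, 237.94], [246.94, 238.47]]
pan0 233 245.12 42
pan0 234 245.2 312
pan0 235 245.19 550
pan0 236 245.14 519
pan0 237 245.09 348
pan0 238 245.2 283
pan0 239 245.41 264
pan0 240 245.51 180
  model -23.8 [[244.52, 234.38], [244.36, 236.71], [244.59, 237.78], [245.34, 238.31]]
  model -21.8 [[245.32, 234.47], [245.21, 236.8], [245.44, 237.88], [246.14, 238.4]]
  model -19.8 [[246.13, 234.53], [246.08, 236.87], [246.3, 237.94], [246.94, 238.47]]
tray0 193 413.28 182
tray0 194 413.38 409
tray0 195 413.57 454
tray0 196 413.63 267
tray0 197 413.5 141
tray0 198 413.33 128
tray0 199 412.99 82
  model 24.5 [[412.92, 194.49], [413.72, 196.48], [413.44, 197.61], [411.91, 198.63]]
  model 26.5 [[413.44, 194.1], [414.27, 196.07], [413.99, 197.2], [412.42, 198.25]]
  model 28.5 [[413.94, 193.71], [414.8, 195.65], [414.52, 196.78], [412.92, 197.85]]
```

```bash
python3 - <<'E'
from h import *
S=9
for tag,cam,win in (('A','scene',(215,165,280,225)),('B','top',(365,170,430,240))):
    im=cv2.imread(f'pics/{cam}1.png'); x0,y0,x1,y1=win
    a=cv2.resize(im[y0:y1,x0:x1],None,fx=S,fy=S,interpolation=cv2.INTER_CUBIC); a=cv2.convertScaleAbs(a,alpha=1.3,beta=15)
    for yw,col in ((-21.8,(0,0,255)),(-19.3,(0,255,0))):
        t=np.radians(yw); ex=np.array([np.cos(t),np.sin(t),0]); ey=np.array([-ex[1],ex[0],0]); c=np.array([.4394,-.2712,.1284])
        for s in (-.007,.007):
            P=[c+[0,0,.052]+ex*s+ey*v for v in(-.068,.068)]
            u=((projs(cam,P)-[x0,y0]+.5)*S).astype(int); cv2.line(a,tuple(map(int,u[0])),tuple(map(int,u[1])),col)
    save(a,'bar'+tag)
a=cv2.imread('pics/barA.png');b=cv2.imread('pics/barB.png');h=min(len(a),len(b));save(cv2.resize(np.hstack([a[:h],b[:h]]),(800,int(h*800/(a.shape[1]+b.shape[1])))),'bar')
E
```

```text
(no output)
```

View pics/bar.png

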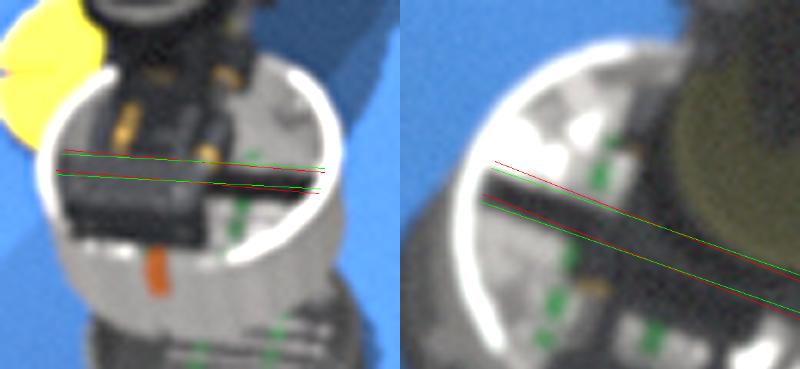

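Request:
drive_tool(
  series=[
    [[2, 1, -20, 0, 5], [0, 0, -20, 0, 5], [0, 0, -15, 0, 5], [0, 0, -8, 0, 5], [0, 0, -3, 0, 5], [0, 0, 0, 0, 5], [0, 0, 0, 0, 5]],
  ],
)

```text
clock: 8.4
tool_pos: [0.4435, -0.2691, 0.0943]
eef_rot: [0.827, 0.562, 0.0, 0.0]
contact_force: [0.1, 0.6, -3.0]
opening: 0.155
```

```bash
python3 - <<'E'
from h import *
st()
for c in ['scene','top']: save(cams.snapshot(c),c+'2')
a=cv2.imread('pics/scene2.png')[185:255,215:290];b=cv2.imread('pics/top2.png')[170:240,355:430]
save(cv2.resize(np.hstack([a,b]),None,fx=5.3,fy=5.3,interpolation=2),'c2')
E
```

```text
t 8.4 tcp [ 443.5 -269.1   94.3] yaxis -21.58 z [ 0.001 -0.    -1.   ] F [ 0.1  0.6 -3. ] M [-0.   -0.05 -0.02] op 13.7 q7 -0.43
```

View pics/c2.png

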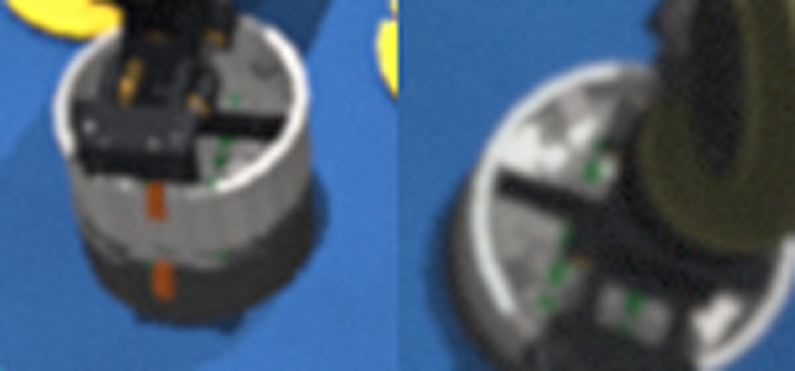

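```bash
cat > lat.py <<'E'
from edges import *
import sys
def lat(tag,z,c,yaw,rows,keyrows,pan=(.4415,-.27,-22.0)):
    im=cv2.imread(f'pics/scene{tag}.png')
    d=[]
    for row in rows:
        m=lines('scene',cyl(*c,z+.009,z+.066,.075),row); d.append([prof(im,row,int(m[0])-7,int(m[0])+5,1)-m[0],prof(im,row,int(m[1])-5,int(m[1])+7,1)-m[1]])
    d=np.array(d); print('edges px',d.round(2).tolist(),'mean',np.nanmean(d,0).round(2))
    def key(cc,yw,zr):
        a=np.radians(yw); P=[[cc[0]+rr*np.cos(a),cc[1]+rr*np.sin(a),zr+dz] for rr,dz in ((.076,.012),(.081,.006),(.081,0),(.081,-.01))]; return projs('scene',P)
    for nm,k,pk in (('tray',key(c,yaw,z+.066),keyrows),('pan',key(pan[:2],pan[2],.05),None)):
        x0=int(k[1,0])-6; y0=int(k[0,1])-1; f=im[y0:y0+10,x0:x0+13].astype(float); w=np.clip(f[...,2]-f[...,0]-30,0,None); xx=np.arange(x0,x0+13)
        print(nm,'model',k.round(2).tolist()); print([(y0+i,round((w[i]*xx).sum()/w[i].sum(),2),round(w[i].sum())) for i in range(10) if w[i].sum()>60])
E
python3 - <<'E'
from lat import *
lat('2',.062,(.4415,-.270),-21.7,range(206,226,3),None)
E
```

```text
edges px [[-0.08, 0.97], [-0.11, 0.69], [-0.01, 0.69], [0.39, 0.74], [0.48, 2.12], [0.16, 3.47], [-0.95, 5.14]] mean [-0.02  1.97]
tray model [[242.3, 219.76], [242.19, 222.21], [242.44, 223.38], [242.84, 225.31]]
[(219, np.float64(243.9), 70), (220, np.float64(243.82), 173), (221, np.float64(243.67), 220), (222, np.float64(243.63), 217), (223, np.float64(243.75), 216), (224, np.float64(243.92), 210), (225, np.float64(244.08), 177)]
pan model [[245.24, 234.46], [245.13, 236.79], [245.35, 237.87], [245.73, 239.64]]
[(234, np.float64(245.11), 93), (235, np.float64(245.24), 216), (236, np.float64(245.19), 260), (237, np.float64(245.12), 257), (238, np.float64(245.26), 253), (239, np.float64(245.44), 245), (240, np.float64(245.57), 164)]
```

Request:
drive_tool(
  series=[
    [[0, -1, 0, -0.02, 5], [0, 0, 0, -0.02, 5], [0, 0, 0, 0, 5], [0, 0, 0, 0, 5], [0, 0, 0, 0, 5]],
  ],
)

```text
clock: 9.0
tool_pos: [0.443, -0.2702, 0.0938]
eef_rot: [0.838, 0.545, 0.0, 0.0]
contact_force: [0.1, 0.0, -3.1]
opening: 0.156
```

```bash
python3 - <<'E'
from lat import *
st()
save(cams.snapshot('scene'),'scene3'); st()
lat('3',.062,(.4415,-.270),-21.7,range(206,216,3),None)
E
```

```text
t 9.0 tcp [ 443.  -270.2   93.8] yaxis -23.88 z [ 0. -0. -1.] F [ 0.1  0.  -3.1] M [-0.09 -0.05 -0.  ] op 13.8 q7 -0.45
t 9.05 tcp [ 443.  -270.2   93.7] yaxis -23.89 z [ 0.  0. -1.] F [-0.4  1.  -3.2] M [-0.02 -0.01  0.03] op 13.7 q7 -0.45
edges px [[-0.42, 0.76], [-0.53, 0.47], [-0.23, 0.26], [0.15, 0.48]] mean [-0.26  0.49]
tray model [[242.3, 219.76], [242.19, 222.21], [242.44, 223.38], [242.84, 225.31]]
[(220, np.float64(242.51), 154), (221, np.float64(242.46), 209), (222, np.float64(242.4), 222), (223, np.float64(242.46), 212), (224, np.float64(242.6), 213), (225, np.float64(242.74), 185), (226, np.float64(242.97), 65)]
pan model [[245.24, 234.46], [245.13, 236.79], [245.35, 237.87], [245.73, 239.64]]
[(234, np.float64(245.11), 92), (235, np.float64(245.24), 221), (236, np.float64(245.21), 252), (237, np.float64(245.12), 252), (238, np.float64(245.25), 248), (239, np.float64(245.42), 247), (240, np.float64(245.54), 164)]
```

Request:
drive_tool(
  series=[
    [[-1, 0, -3, 0, 5], [0, 0, -3, 0, 5], [0, 0, -3, 0, 5], [0, 0, -2, 0, 5], [0, 0, -2, 0, 5], [0, 0, 0, 0, 5]],
  ],
)

```text
clock: 9.65
tool_pos: [0.4419, -0.2701, 0.0804]
eef_rot: [0.838, 0.545, -0.0, -0.0]
contact_force: [0.4, 0.8, -3.2]
opening: 0.154
```

```bash
python3 - <<'E'
from h import *
st()
E
```

```text
t 9.65 tcp [ 441.9 -270.1   80.4] yaxis -23.88 z [-0.  0. -1.] F [ 0.4  0.8 -3.2] M [-0.06 -0.05 -0.02] op 13.6 q7 -0.46
```

Request:
drive_tool(
  series=[
    [[0, 0, -2, 0, 5], [0, 0, -2, 0, 5], [0, 0, -2, 0, 5], [0, 0, -1, 0, 5], [0, 0, 0, 0, 5], [0, 0, 0, 0, 5]],
  ],
)

```text
clock: 10.25
tool_pos: [0.442, -0.2703, 0.0737]
eef_rot: [0.838, 0.545, 0.0, 0.0]
contact_force: [-0.7, -0.5, -3.7]
opening: 0.155
```

```bash
python3 - <<'E'
from h import *
st()
E
```

```text
t 10.25 tcp [ 442.  -270.3   73.7] yaxis -23.89 z [ 0. -0. -1.] F [-0.7 -0.5 -3.7] M [-0.06 -0.06 -0.02] op 13.7 q7 -0.47
```

Request:
drive_tool(
  series=[
    [[0, 0, -1, 0, 5], [0, 0, -1, 0, 5], [0, 0, 0, 0, 5], [0, 0, 0, 0, 5]],
  ],
)

```text
clock: 10.65
tool_pos: [0.4421, -0.2703, 0.072]
eef_rot: [0.838, 0.545, 0.0, 0.0]
contact_force: [-0.3, 0.6, 1.0]
opening: 0.156
```

```bash
python3 - <<'E'
from h import *
st()
E
```

```text
t 10.65 tcp [ 442.1 -270.3   72. ] yaxis -23.89 z [ 0. -0. -1.] F [-0.3  0.6  1. ] M [0.01 0.08 0.02] op 13.8 q7 -0.47
```

Contact occurs exactly at the seated height (TCP 72.0 mm). I release and rise.

Request:
drive_tool(
  series=[
    [[0, 0, 0, 0, 20], [0, 0, 0, 0, 40], [0, 0, 0, 0, 50], [0, 0, 0, 0, 50], [0, 0, 10, 0, 50], [0, 0, 30, 0, 60], [0, 0, 40, 0, 60], [0, 0, 40, 0, 60], [0, 0, 20, 0, 60]],
  ],
)

```text
clock: 11.55
tool_pos: [0.4432, -0.2706, 0.2156]
eef_rot: [0.838, 0.545, 0.001, 0.002]
contact_force: [0.3, -0.3, 1.2]
opening: 0.683
```

Request:
drive_tool(
  series=[
    [[10, 20, 0, 0.02, 60], [12, 27, 0, 0.02, 60], [12, 27, 0, 0.02, 60], [12, 27, 0, 0.02, 60], [12, 27, 0, 0, 60], [12, 27, 0, 0, 60], [12, 27, 0, 0, 60], [12, 27, 0, 0, 60], [12, 20, 0, 0, 60], [6, 4, 0, 0, 60]],
  ],
)

```text
clock: 12.55
tool_pos: [0.555, -0.0337, 0.2126]
eef_rot: [0.814, 0.58, 0.001, -0.0]
contact_force: [1.2, -0.7, -0.6]
opening: 0.678
```

```bash
python3 - <<'E'
from h import *
st()
for c in ['scene','top']: save(cams.snapshot(c),c+'4')
a=cv2.imread('pics/scene4.png')[150:280,200:360];b=cv2.imread('pics/top4.png')[130:260,280:440]
save(cv2.resize(np.hstack([a,b]),None,fx=2.5,fy=2.5,interpolation=2),'c4')
E
```

```text
t 12.55 tcp [555.  -33.7 212.6] yaxis -19.03 z [ 0.002  0.002 -1.   ] F [ 1.2 -0.7 -0.6] M [-0.03 -0.05  0.03] op 59.7 q7 -0.7
```

View pics/c4.png

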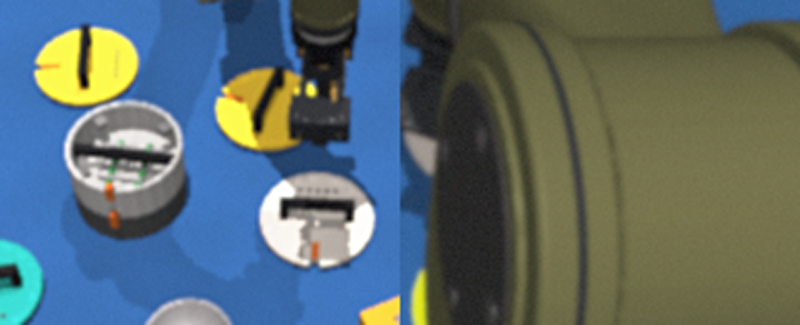

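```bash
python3 - <<'E'
from h import *
for c,win in (('top',(282,160,335,200)),('scene',(306,220,348,245))):
    g=cv2.imread(f'pics/{c}0.png'); x0,y0,x1,y1=win; f=g[y0:y1,x0:x1].astype(float).max(2)
    w=np.clip(90-f,0,None); yy,xx=np.mgrid[y0:y1,x0:x1]
    pts=np.c_[xx.ravel(),yy.ravel()]; ww=w.ravel(); m=(pts*ww[:,None]).sum(0)/ww.sum(); C=((pts-m)*ww[:,None]).T@(pts-m)/ww.sum(); l,v=np.linalg.eigh(C); d=v[:,1]
    A=onz(c,m-d*15,.050);B=onz(c,m+d*15,.050); e=(B-A)[:2]; print(c,m.round(1),'centre',(onz(c,m,.05)[:2]*1000).round(1),'bar dir',np.degrees(np.arctan2(e[1],e[0])).round(2),'yaw', ((np.degrees(np.arctan2(e[1],e[0]))-90+90)%180-90).round(2), np.sqrt(l*12))
E
```

```text
top [307.3 176.1] centre [552.7 -37.1] bar dir 72.07 yaw -17.93 [ 4.20277965 36.10768277]
scene [326.5 232.2] centre [564.  -40.1] bar dir -108.51 yaw -18.51 [ 5.459099   32.36451402]
```

Request:
drive_tool(
  series=[
    [[-1, -3, -30, 0.01, 60], [0, 0, -40, 0, 60], [0, 0, -40, 0, 60], [0, 0, -35, 0, 60], [0, 0, -20, 0, 60], [0, 0, -5, 0, 60], [0, 0, 0, 0, 60], [0, 0, 0, 0, 60]],
  ],
)

```text
clock: 13.45
tool_pos: [0.5536, -0.0411, 0.0429]
eef_rot: [0.813, 0.582, 0.001, 0.001]
contact_force: [-0.8, 0.4, 0.2]
opening: 0.681
```

```bash
python3 - <<'E'
from h import *
st()
save(cv2.resize(cams.snapshot('scene')[180:270,280:380],None,fx=6,fy=6,interpolation=2),'c5')
E
```

```text
t 13.45 tcp [553.6 -41.1  42.9] yaxis -18.8 z [ 0.002 -0.    -1.   ] F [-0.8  0.4  0.2] M [-0.01 -0.03  0.01] op 60.0 q7 -0.83
```

View pics/c5.png

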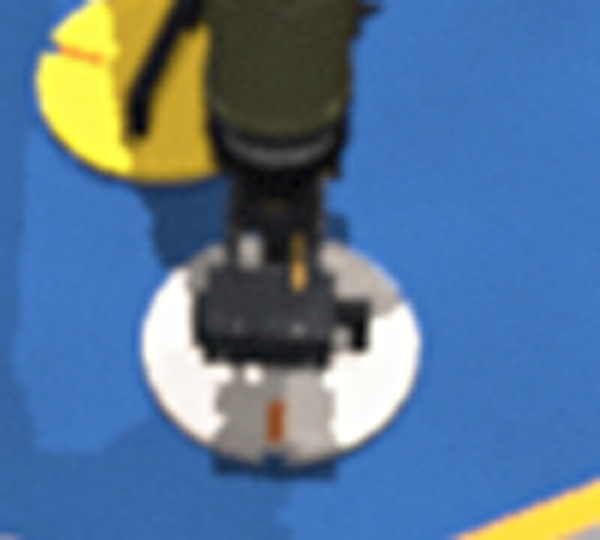

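Request:
drive_tool(
  series=[
    [[1, 4, 0, 0.01, 60], [0, 0, -8, 0, 60], [0, 0, -5, 0, 60], [0, 0, 0, 0, 60], [0, 0, 0, 0, 60]],
  ],
)

```text
clock: 14.0
tool_pos: [0.5538, -0.0363, 0.0284]
eef_rot: [0.81, 0.587, -0.0, -0.0]
contact_force: [0.6, -0.4, 0.4]
opening: 0.683
```

Request:
drive_tool(
  series=[
    [[0, 0, 0, 0, 5], [0, 0, 0, 0, 5], [0, 0, 0, 0, 5], [0, 0, 0, 0, 5], [0, 0, 0, 0, 5], [0, 0, 0, 0, 5], [0, 0, 0, 0, 5], [0, 0, 0, 0, 5]],
  ],
  force=40,
)

```text
clock: 14.8
tool_pos: [0.5548, -0.0363, 0.0289]
eef_rot: [0.81, 0.587, 0.001, 0.0]
contact_force: [1.8, -0.2, -0.4]
opening: 0.15
```

```bash
python3 - <<'E'
from h import *
st()
E
```

```text
t 14.8 tcp [554.8 -36.3  28.9] yaxis -18.17 z [ 0.002  0.    -1.   ] F [ 1.8 -0.2 -0.4] M [-0.12 -0.47  0.01] op 13.2 q7 -0.84
```

Request:
drive_tool(
  series=[
    [[0, 0, 5, 0, 5], [0, 0, 15, 0, 5], [0, 0, 30, 0, 5], [0, 0, 30, 0, 5], [0, 0, 30, 0, 5], [0, 0, 25, 0, 5], [0, 0, 15, 0, 5], [0, 0, 0, 0, 5]],
  ],
)

```text
clock: 15.6
tool_pos: [0.5543, -0.0362, 0.1805]
eef_rot: [0.81, 0.587, 0.001, 0.001]
contact_force: [-0.3, 0.8, -3.9]
opening: 0.149
```

Request:
drive_tool(
  series=[
    [[-6, -12, 0, 0, 5], [-12, -25, 0, -0.02, 5], [-14, -30, 0, -0.02, 5], [-16, -33, 0, -0.02, 5], [-16, -33, 0, 0, 5], [-16, -33, 0, 0, 5], [-14, -30, 0, 0, 5], [-12, -24, 0, 0, 5], [-6, -14, 0, 0, 5], [0, 0, 0, 0, 5]],
  ],
)

```text
clock: 16.6
tool_pos: [0.4381, -0.2734, 0.177]
eef_rot: [0.829, 0.56, -0.002, -0.001]
contact_force: [0.5, 0.0, -4.2]
opening: 0.15
```

Request:
drive_tool(
  series=[
    [[0, 0, 0, 0, 5], [0, 0, 0, 0, 5], [0, 0, 0, 0, 5]],
  ],
)

```text
clock: 16.9
tool_pos: [0.4425, -0.2689, 0.1786]
eef_rot: [0.826, 0.563, 0.0, -0.0]
contact_force: [0.1, -0.1, -3.5]
opening: 0.15
```

```bash
python3 - <<'E'
from h import *
for c in ['scene','top']: save(cams.snapshot(c),c+'6')
st()
a=cv2.imread('pics/scene6.png')[155:255,200:300];b=cv2.imread('pics/top6.png')[140:240,340:440]
save(cv2.resize(np.hstack([a,b]),None,fx=4,fy=4,interpolation=2),'c6')
E
```

```text
t 17.0 tcp [ 442.5 -269.3  178.7] yaxis -21.49 z [ 0.  0. -1.] F [ 0.4  0.2 -3.1] M [ 0.   -0.09  0.05] op 13.3 q7 -0.36
```

View pics/c6.png

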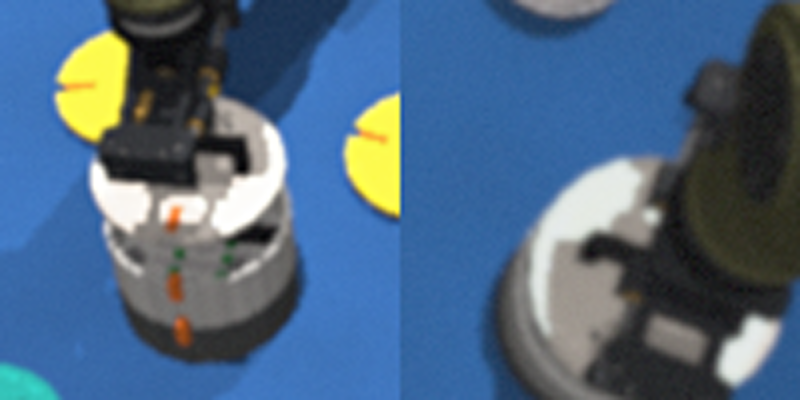

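```bash
cat > lid.py <<'E'
from edges import *
def ocen(im,win):
    x0,y0,x1,y1=win; f=im[y0:y1,x0:x1].astype(float); w=np.clip(f[...,2]-f[...,0]-40,0,None); yy,xx=np.mgrid[y0:y1,x0:x1]
    w[f[...,0]>140]=0
    return np.array([(w*xx).sum(),(w*yy).sum()])/w.sum(),w.sum()
def lidlat(tag,z,c,yaw,rows,im=None,r=.0565):
    im=cv2.imread(f'pics/scene{tag}.png'); d=[]
    for row in rows:
        m=lines('scene',cyl(*c,z+.009,z+.015,.075),row); d.append([prof(im,row,int(m[0])-7,int(m[0])+5,1)-m[0],prof(im,row,int(m[1])-5,int(m[1])+7,1)-m[1]])
    d=np.array(d); print('lid edges',d.round(2).tolist(),np.nanmean(d,0).round(2))
    a=np.radians(yaw); u=proj('scene',[c[0]+r*np.cos(a),c[1]+r*np.sin(a),z+.015]); X,Y=int(round(u[0])),int(round(u[1]))
    print('stripe',ocen(im,(X-5,Y-5,X+6,Y+6)),'model',u.round(2))
    a+=np.radians(2); print('2deg ->',proj('scene',[c[0]+r*np.cos(a),c[1]+r*np.sin(a),z+.015]).round(2))
E
python3 - <<'E'
from lid import *; from lat import lat
lidlat('0',0,(.5543,-.037),-18.2,range(228,244,3))
lidlat('6',.1498,(.4425,-.2693),-21.5,range(191,206,3))
print('tray'); lat('4',.042,(.442,-.2702),-22,range(216,226,3),None)
E
```

```text
lid edges [[-0.67, 0.22], [-0.67, 0.12], [-0.96, 0.31], [-1.08, 0.7], [-1.14, 0.68], [-1.38, 0.93]] [-0.98  0.5 ]
stripe (array([325.52748782, 250.21572721]), np.float64(1437.0)) model [325.79 250.01]
2deg -> [326.39 250.02]
lid edges [[-2.31, 0.41], [-0.65, 0.24], [-1.07, 0.29], [-1.17, 0.76], [-1.17, 2.75]] [-1.28  0.89]
stripe (array([243.04679626, 209.12598992]), np.float64(1389.0)) model [243.   210.08]
2deg -> [243.63 210.13]
tray
edges px [[-0.24, 0.45], [0.13, 1.21], [0.09, 2.39], [-0.15, 3.82]] mean [-0.04  1.97]
tray model [[242.95, 223.78], [242.83, 226.2], [243.07, 227.34], [243.47, 229.22]]
[(223, np.float64(243.17), 265), (224, np.float64(243.24), 404), (225, np.float64(243.15), 399), (226, np.float64(243.05), 277), (227, np.float64(243.2), 228), (228, np.float64(243.49), 232), (229, np.float64(243.62), 185)]
pan model [[245.24, 234.46], [245.13, 236.79], [245.35, 237.87], [245.73, 239.64]]
[(234, np.float64(244.95), 107), (235, np.float64(244.92), 281), (236, np.float64(244.95), 350), (237, np.float64(245.04), 312), (238, np.float64(245.2), 285), (239, np.float64(245.39), 262), (240, np.float64(245.55), 183)]
```

```bash
python3 - <<'E'
from h import *
S=8; x0,y0,x1,y1=215,180,285,250
im=cv2.imread('pics/scene6.png'); a=cv2.resize(im[y0:y1,x0:x1],None,fx=S,fy=S,interpolation=cv2.INTER_CUBIC)
im0=cv2.imread('pics/scene0.png'); X0,Y0=290,200; b=cv2.resize(im0[Y0:Y0+70,X0:X0+30+0],None,fx=S,fy=S,interpolation=cv2.INTER_CUBIC)
def dr(a,P,o,col):
    h=cv2.convexHull(((projs('scene',P)-o+.5)*S).astype(np.float32)).astype(np.int32); cv2.polylines(a,[h],True,col)
dr(a,cyl(.4425,-.2701,.1588,.1648,.075),[x0,y0],(0,0,255)); dr(a,cyl(.442,-.270,.051,.108,.075),[x0,y0],(0,255,255))
save(a,'o6')
E
```

```text
(no output)
```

View pics/o6.png

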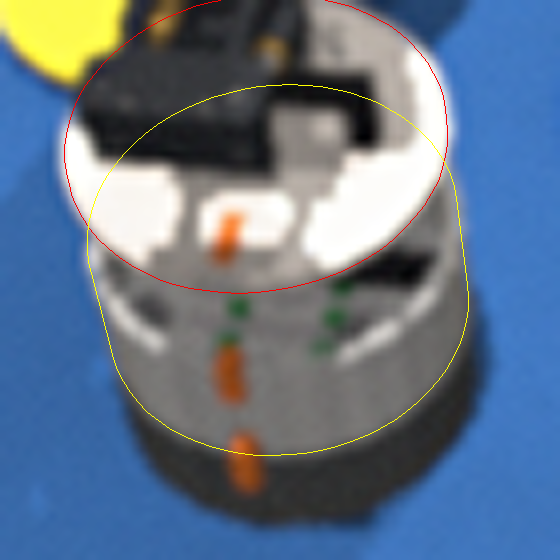

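Request:
drive_tool(
  series=[
    [[0, 0, -10, -0.02, 5], [0, 0, -12, 0, 5], [0, 0, -7, 0, 5], [0, 0, -2, 0, 5], [0, 0, 0, 0, 5], [0, 0, 0, 0, 5], [0, 0, 0, 0, 5]],
  ],
)

```text
clock: 17.7
tool_pos: [0.4423, -0.2704, 0.148]
eef_rot: [0.833, 0.554, 0.0, 0.0]
contact_force: [0.2, 0.7, -3.3]
opening: 0.156
```

```bash
python3 - <<'E'
from lid import *; from lat import lat
for c in ['scene','top']: save(cams.snapshot(c),c+'7')
st()
lidlat('7',.119,(.442,-.270),-22,range(198,208,3))
lat('7',.042,(.442,-.2702),-22,range(216,226,3),None)
S=8; x0,y0,x1,y1=215,180,285,250
a=cv2.resize(cv2.imread('pics/scene7.png')[y0:y1,x0:x1],None,fx=S,fy=S,interpolation=cv2.INTER_CUBIC)
for P,col in ((cyl(.442,-.27,.128,.134,.075),(0,0,255)),(cyl(.442,-.27,.051,.108,.075),(0,255,255))):
    h=cv2.convexHull(((projs('scene',P)-[x0,y0]+.5)*S).astype(np.float32)).astype(np.int32); cv2.polylines(a,[h],True,col)
save(a,'o7')
E
```

```text
t 17.8 tcp [ 442.2 -270.4  148.1] yaxis -22.75 z [ 0.001 -0.    -1.   ] F [-0.1 -0.1 -4.1] M [-0.02 -0.08  0.  ] op 13.3 q7 -0.41
lid edges [[-1.64, 0.08], [-0.76, 0.48], [-1.37, 1.0], [-1.32, 2.01]] [-1.27  0.89]
stripe (array([243.44754219, 215.06016141]), np.float64(1363.0)) model [243.83 216.14]
2deg -> [244.45 216.19]
edges px [[0.12, 0.42], [0.18, 1.16], [-0.01, 2.36], [-0.16, 3.87]] mean [0.03 1.95]
tray model [[242.95, 223.78], [242.83, 226.2], [243.07, 227.34], [243.47, 229.22]]
[(223, np.float64(243.23), 79), (224, np.float64(243.24), 189), (225, np.float64(243.18), 217), (226, np.float64(243.05), 215), (227, np.float64(243.21), 217), (228, np.float64(243.45), 222), (229, np.float64(243.61), 165)]
pan model [[245.24, 234.46], [245.13, 236.79], [245.35, 237.87], [245.73, 239.64]]
[(234, np.float64(245.16), 82), (235, np.float64(245.21), 187), (236, np.float64(245.18), 256), (237, np.float64(245.07), 293), (238, np.float64(245.18), 287), (239, np.float64(245.39), 268), (240, np.float64(245.53), 182)]
```

View pics/o7.png

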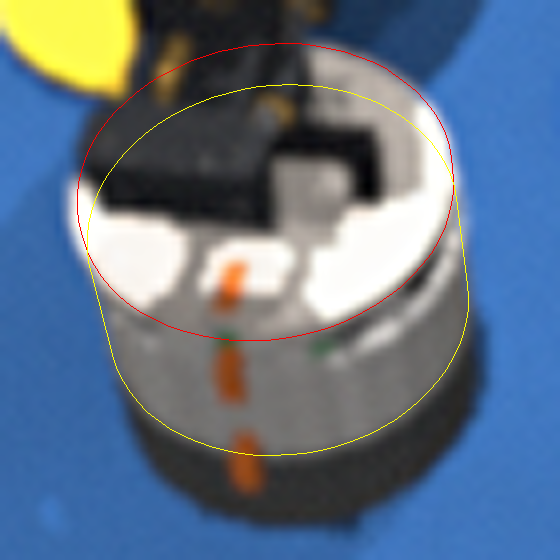

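Request:
drive_tool(
  series=[
    [[0, 1, -2, 0.015, 5], [0, 0, -3, 0, 5], [0, 0, -3, 0, 5], [0, 0, -2, 0, 5], [0, 0, -1, 0, 5], [0, 0, 0, 0, 5]],
  ],
)

```text
clock: 18.4
tool_pos: [0.4419, -0.2692, 0.1366]
eef_rot: [0.828, 0.56, -0.0, -0.0]
contact_force: [0.6, 0.2, -3.4]
opening: 0.152
```

```bash
python3 - <<'E'
from h import *
st()
E
```

```text
t 18.4 tcp [ 441.9 -269.2  136.6] yaxis -21.88 z [-0.  0. -1.] F [ 0.6  0.2 -3.4] M [ 0.01 -0.05  0.01] op 13.4 q7 -0.41
```

Request:
drive_tool(
  series=[
    [[0, 0, -1, 0, 5], [0, 0, -2, 0, 5], [0, 0, -2, 0, 5], [0, 0, -1, 0, 5], [0, 0, 0, 0, 5], [0, 0, 0, 0, 5]],
  ],
)

```text
clock: 19.0
tool_pos: [0.442, -0.2692, 0.1307]
eef_rot: [0.828, 0.56, 0.0, 0.0]
contact_force: [-0.2, -0.0, -3.0]
opening: 0.154
```

```bash
python3 - <<'E'
from h import *
st()
E
```

```text
t 19.0 tcp [ 442.  -269.2  130.7] yaxis -21.88 z [ 0. -0. -1.] F [-0.2 -0.  -3. ] M [-0.01 -0.05  0.03] op 13.6 q7 -0.42
```

Request:
drive_tool(
  series=[
    [[0, 0, -1, 0, 5], [0, 0, -1, 0, 5], [0, 0, 0, 0, 5], [0, 0, 0, 0, 5]],
  ],
)

```text
clock: 19.4
tool_pos: [0.4421, -0.2693, 0.1289]
eef_rot: [0.828, 0.56, 0.0, 0.0]
contact_force: [0.1, 1.0, -1.6]
opening: 0.148
```

```bash
python3 - <<'E'
from h import *
st()
E
```

```text
t 19.4 tcp [ 442.1 -269.3  128.9] yaxis -21.89 z [ 0. -0. -1.] F [ 0.1  1.  -1.6] M [-0.05  0.04  0.  ] op 13.0 q7 -0.42
```

Contact begins at 128.9 mm, as predicted (129). Lowering 0.5 mm more, then releasing and leaving.

Request:
drive_tool(
  series=[
    [[0, 0, -0.5, 0, 5], [0, 0, 0, 0, 5], [0, 0, 0, 0, 20], [0, 0, 0, 0, 40], [0, 0, 0, 0, 50], [0, 0, 0, 0, 50], [0, 0, 10, 0, 50], [0, 0, 25, 0, 60], [0, 0, 30, 0, 60], [0, 0, 30, 0, 60]],
  ],
)

```text
clock: 20.4
tool_pos: [0.4418, -0.269, 0.2248]
eef_rot: [0.828, 0.56, 0.0, -0.0]
contact_force: [0.2, -0.1, 0.6]
opening: 0.681
```

Request:
drive_tool(
  series=[
    [[0, 20, 10, 0, 60], [0, 35, 0, 0, 60], [0, 40, 0, 0, 60], [0, 40, 0, 0, 60], [0, 40, 0, 0, 60], [0, 40, 0, 0, 60], [0, 40, 0, 0, 60], [0, 40, 0, 0, 60], [0, 20, 0, 0, 60], [0, 0, 0, 0, 60]],
  ],
)

```text
clock: 21.4
tool_pos: [0.4411, 0.0503, 0.2334]
eef_rot: [0.826, 0.563, 0.001, -0.001]
contact_force: [-0.7, -0.3, -0.1]
opening: 0.676
```

```bash
python3 - <<'E'
from h import *
for c in ['scene','top']: save(cams.snapshot(c),c+'8')
st()
a=cv2.imread('pics/scene8.png')[165:255,205:305];b=cv2.imread('pics/top8.png')[160:250,350:450]
save(cv2.resize(np.hstack([a,b]),None,fx=4,fy=4,interpolation=2),'c8')
E
```

```text
t 21.5 tcp [441.1  45.9 233.1] yaxis -21.8 z [-0.001 -0.001 -1.   ] F [-0.9  0.  -0.2] M [-0.06 -0.03  0.03] op 59.7 q7 -0.97
```

View pics/c8.png

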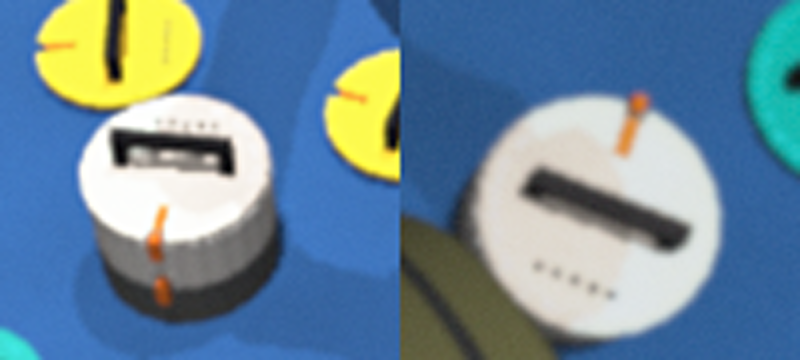

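View pics/scene8.png

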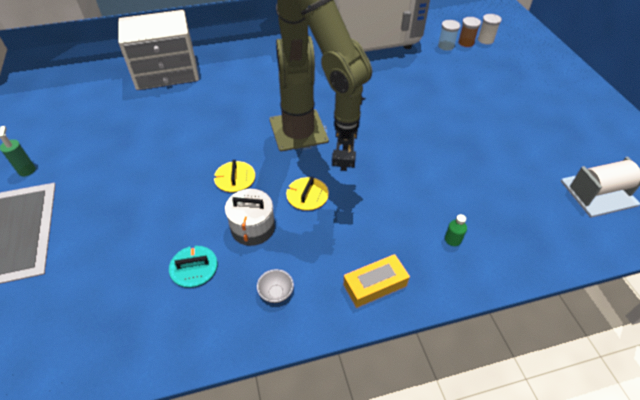

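The stack stands at scene (249,215), with stripe, tray key and pan key in one line, and the bystanders are unmoved. One last numeric check of height and level.

```bash
python3 - <<'E'
from h import *
S=6; im=cv2.imread('pics/scene8.png'); t=cv2.imread('pics/top8.png'); out=[]
for c,I,(x0,y0) in (('scene',im,(215,175)),('top',t,(362,165))):
    fg=fgmask(I); 
    for z in (.097,.1,.104,.108):
        p,f,w=fitcyl(c,fg,.442,-.27,[(0,.05,.075),(.05,.108,.075),(z+.009,z+.015,.075)],pad=4); print(c,z,p.round(1),round(f,1))
    a=cv2.resize(I[y0:y0+70,x0:x0+65],None,fx=S,fy=S,interpolation=2)
    for P,col in ((cyl(.442,-.27,.109,.115,.075),(0,0,255)),(cyl(.442,-.27,0,.05,.075),(0,255,255))):
        cv2.polylines(a,[cv2.convexHull(((projs(c,P)-[x0,y0]+.5)*S).astype(np.float32)).astype(np.int32)],True,col)
    out.append(a)
save(np.hstack(out),'o8')
i0=cv2.imread('pics/scene0.png'); d=cv2.absdiff(im,i0).max(2)
for n,(x0,y0,x1,y1) in dict(bottle=(440,210,475,250),box=(340,250,415,305),bowl=(252,265,298,310)).items(): print(n,np.percentile(d[y0:y1,x0:x1],98))
E
```

```text
scene 0.097 [ 436.3 -269.7] 253.3
scene 0.1 [ 437.6 -269.9] 256.7
scene 0.104 [ 439.3 -269.9] 273.0
scene 0.108 [ 440.2 -270. ] 271.8
top 0.097 [ 441.8 -272.8] 598.1
top 0.1 [ 441.5 -271.9] 569.3
top 0.104 [ 441.5 -270.3] 533.6
top 0.108 [ 441.  -269.3] 498.1
bottle 5.0
box 5.0
bowl 5.0
```

View pics/o8.png

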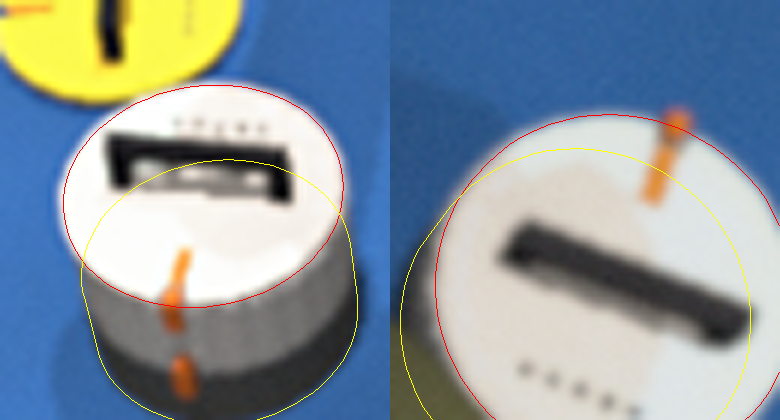

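The scene overlay of the seated lid (flange at 109–115 mm) and of the pan both match. The silhouette fits do not settle the height: the arm and the yellow lid are in their windows. Handing in.

```bash
python3 -c "
from h import *
print(r.finish_job())"
```

```text
the job is handed in; nothing more can be done
None
```

The steriliser load is made up and handed in at about 21.5 s. The tray is on the pan and the white lid is on the tray, with each notch over the key below. Both pieces were lowered slowly and released only after contact.

**Checks that agreed:**
- **Seating:** contact came at the predicted heights, TCP 72.0 mm for the tray (72 expected) and 128.9 mm for the lid (129 expected). There was no force on the way past the keys.
- **Picture:** the last scene picture shows the lid stripe, tray key and pan key in one line, and the outlines match a fully seated stack. The pan shows no visible shift.
- **Bystanders:** comparing the first and last scene pictures, the bottle, box and bowl have not moved.

**Checks that disagreed or failed:**
- **Tray turn in the grip:** when held, the tray looked about 2.5° off the gripper's angle. I turned it 0.04 rad before lowering it.
- **Camera difference:** the two cameras differed by up to 3 mm on where the tray first stood, so I relied on the scene camera for the final alignment.
- **Lid stripe:** above the tray, the stripe appeared about 1 pixel higher in the picture than expected. I put this down to shadow and relied on the arm's own position.
- **Last silhouette fit:** it could not confirm the height, because the arm and a yellow lid were in the way.

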